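# Lay the tea things beside the pot

## Robot

A 6-joint arm with a two-finger parallel gripper is mounted at the origin on the work surface. World frame = base frame: x ahead of the robot, y to its left, z up, the work surface at z = 0. Lengths are in m, angles in rad, forces in N, time in s.
With the tool pointing down it reaches from about 0.3 to 0.875 m from the base axis. Payload 6.4 kg.
Tool frame: the origin (TCP) lies between the finger pads; the fingertips stand 8 mm ahead of it and the grasp point (between the pads) lies 11 mm behind it; z points along the fingers, y is the direction in which the jaws open and shut (so a half turn about z gives the same grasp; the last joint's range is limited). The gripper opens to 85 mm and grips with 20 to 120 N. Pads are 22 mm wide; open, the fingers measure 114 mm over their backs; the gripper's body (76 mm by 85 mm) begins 54 mm behind the grasp point. The pads swing forward as they close: fully open they stand 13 mm farther back than shut.
Start: joints at [-1.312, 0.181, 1.607, -0, 1.354, -0.206], TCP at [0.258, -0.514, 0.239] pointing down, gripper open.
Joint ranges: [-2.99, 2.99], [-0.89, 2.07], [0.3, 2.58], [-1.14, 4.28], [0, 2.63], [-3.12, 3.12]. Speed limits (rad/s): [2.57, 2.57, 3.01, 3.14, 3.14, 3.14].

## Interface

Orientations are given as a unit quaternion [w, x, y, z].
In Python, from plant import manip gives the robot as it stands. The module is installed in compiled form; this text tells all that it offers.
- The arm moves only by the tool step_arm, never from a script. Its argument "steps" is one flat list of numbers, 6 for each row, row after row: the shift along the tool's x, y, z scaled (see below), then the turn, a rotation vector about the tool's x, y, z scaled (see below). In form: [dx, dy, dz, wx, wy, wz, dx, dy, dz, wx, wy, wz, ...]. A call has 1 to 5 rows; each row shifts and turns the pose as measured when the row begins, along the tool's axes as they then stand; what a row does not reach is not made up. The controller multiplies each number of a shift by 20 cm and each number of a turn by 45 degrees. A row lasts 1/12 s, in which the tool goes at most 41.7 mm and 7.16 degrees, less where a joint would pass 70% of its speed; a pose out of reach is approached as far as the arm can. A call with a number of a shift or a turn outside -1 to 1 is refused whole. A call with a gripper value outside its range is refused whole. "grip" is the opening, from 0 (shut) to 1 (fully open), set as the call begins (left out, the last holds). The fingers move at their own pace and stop on an object; "force" is the grip in N (left out, the last holds). Time passes only in rows, so rows that do not move let the fingers close. It gives the time, the measured TCP pose, the force and the opening at its end, in the units of the state.
- manip.read_state(): the state, without advancing time (a new reading comes with each control period).
- manip.snapshot(name): name is "side" or "top"; returns a dict with "frame" (420x560x3 uint8, red, green, blue), "range_z" (420x560 float32, m along the optical axis (not along the pixel's ray), 0 where there is no reading), "camera_matrix" (3x3 intrinsics, pixels), "k1" (the pictures are not rectified: a ray, as slopes to the right and down, at radius r is drawn at 1 + k1 r^2 times it, then the intrinsics apply), "cam_to_world" (4x4, takes a point from camera to world coordinates). Camera axes: x right, y down, z forward; pixel columns grow to the right and rows downward; lengths in m; the calibration is good to about 2 mm. A picture is of the moment at which its call begins.
- manip.sign_off(): hands the job in, once; it reports no verdict.
The state is a dict: "clock": time; "qpos": joint angles; "qvel": joint speeds; "joint_torque": joint torques, N m; "eef_pos": TCP position; "tool_rot": TCP orientation; "ft_force": force on the tool from outside, world axes, zero at the start; "moment": the same for the moment, N m; "opening": finger opening in m.
Only numpy, scipy, OpenCV 4.12 (cv2) and the standard library are available. Lean on these libraries where they do the work, as an engineer would, in place of code of your own. Each camera call takes 0.05 s, during which the arm holds its last target. There are 200 camera calls.

## Task

Lay out the tea things on the three coasters of the serving board, each standing upright in the middle of its coaster: the green tea glass on the coaster nearest the teapot, the honey jar on the coaster farthest from the teapot, and the white sugar pot on the coaster between them, with its lid sitting flat and centred on top of it. Do not shift or knock over the spice tin and the pepper mill, and let go of everything at the end.

Things in the scene. Friction and masses are not known exactly. Their poses are not given: they have to be found in the camera images.
- glass_mid (a point): Centre (half-way up) of the loose green-tinted tea glass: open top, 72 mm high, 54 mm across (upright sides from 15 to 45 mm height), narrowing to 48 mm at the foot and 51 mm at the rim, wall 3 mm, about 0.15 kg. Point 36 mm above its foot; z is its own axis, upwards. Starts in a row of six (tea things, tin, mill; about 135 mm apart), in any order.
- jar_mid (a point): Centre (half-way up) of the loose honey jar: amber glass with a steel screw cap, 74 mm high in all, 60 mm across the body (straight from the foot up to 52 mm), cap 56 mm across and 16 mm high, about 0.25 kg. Point 37 mm above its foot; z upwards along its axis. Starts in a row of six (tea things, tin, mill; about 135 mm apart), in any order.
- pot_mid (a point): Centre (half-way up) of the loose white ceramic sugar pot without its lid: round, open top, 50 mm high, 62 mm across with upright sides (narrowing below 10 mm height to a 54 mm foot), mouth 54 mm across inside, about 0.18 kg. Point 25 mm above its foot; z upwards along its axis. Starts in a row of six (tea things, tin, mill; about 135 mm apart), in any order.
- lid_knob (a point): Loose white ceramic lid of the sugar pot, lying knob up: disc 64 mm across, 6 thick; below it a plug 42 across, 5 deep, that drops loosely into the pot's mouth; above it a round upright knob 22 across, 30 high; 0.07 kg. Point: middle of the knob, on the axis, 26 mm above the plug's underside, 21 above the disc's underside (which rests on the pot's rim); z up. Starts in a row of six (tea things, tin, mill; about 135 mm apart), in any order.
- coaster_a: Round fixed cork coaster, 84 mm across, 4 mm thick, one of three alike, 115 mm apart in a line along a fixed dark wooden serving board (370 x 120 x 16 mm). Origin: centre of its underside, on the board; its top face is 4 mm higher, 20 mm above the table. Which of the three names is at which end or in the middle changes every time: go by position.
- coaster_b: Round fixed cork coaster, 84 mm across, 4 mm thick, one of three alike, 115 mm apart in a line along a fixed dark wooden serving board (370 x 120 x 16 mm). Origin: centre of its underside, on the board; its top face is 4 mm higher, 20 mm above the table. Which of the three names is at which end or in the middle changes every time: go by position.
- coaster_c: Round fixed cork coaster, 84 mm across, 4 mm thick, one of three alike, 115 mm apart in a line along a fixed dark wooden serving board (370 x 120 x 16 mm). Origin: centre of its underside, on the board; its top face is 4 mm higher, 20 mm above the table. Which of the three names is at which end or in the middle changes every time: go by position.
- teapot: Fixed steel teapot, hoop handle over the top, 120 mm across, 187 high, spout about +x. Stands on the table past one end of the serving board (which end changes), centre about 170 mm from the nearest coaster's centre, 280 from the middle one's, 395 from the farthest one's. Origin: centre of its underside. A fixed stack of bowls (136 across, 85 high) stands likewise past the other end.
- tin: Bystander, loose: rectangular aluminium spice tin with a dark steel lid, 44 x 54 x 68 mm high; origin: centre of its underside. It stands in the row among the tea things and must stay where it is.
- mill: Bystander, loose: turned wooden pepper mill, 46 mm across the foot, 99 mm high; origin: centre of its underside. It stands in the row among the tea things and must stay where it is.
Mind the look-alikes: they are no part of the job. What is shaped like the part that bears jar_mid but red is not meant. What is shaped like the part that bears pot_mid but blue is not meant.

How it is judged:
At the end, for the whole second after the job is handed in: Upright within 0.08 rad, at rest, within 13 mm of a coaster's centre: glass on the coaster nearest the teapot, jar on the farthest, sugar pot on the middle one. Lid on the pot: centred within 9 mm, seated height within 4 mm, level within 0.08 rad ((horizontal distance between glass_mid and coaster_a below 0.013 m or horizontal distance between glass_mid and coaster_b below 0.013 m or horizontal distance between glass_mid and coaster_c below 0.013 m) and height (world z) of glass_mid between 0.052 and 0.06 m and angle between each of glass_mid, jar_mid, pot_mid, lid_knob's own z axis and vertical below 0.08 rad and (horizontal distance between jar_mid and coaster_a below 0.013 m or horizontal distance between jar_mid and coaster_b below 0.013 m or horizontal distance between jar_mid and coaster_c below 0.013 m) and height (world z) of jar_mid between 0.053 and 0.061 m and (horizontal distance between pot_mid and coaster_a below 0.013 m or horizontal distance between pot_mid and coaster_b below 0.013 m or horizontal distance between pot_mid and coaster_c below 0.013 m) and height (world z) of pot_mid between 0.041 and 0.049 m and horizontal distance between glass_mid and teapot below 0.2 m and horizontal distance between jar_mid and teapot above 0.36 m and horizontal distance between pot_mid and teapot between 0.25 and 0.32 m and horizontal distance between lid_knob and pot_mid below 0.009 m and z of lid_knob in the frame of pot_mid between 0.042 and 0.05 m and linear speed of each of glass, jar, sugar_pot, lid below 0.02 m/s); the robot touches nothing.
It fails at once if the spice tin is shifted more than 20 mm or tipped (distance of tin from where it was at the start of the episode above 0.02 m or angle between tin's own z axis and vertical above 0.3 rad).
It fails at once if the pepper mill is shifted more than 20 mm or tipped (distance of mill from where it was at the start of the episode above 0.02 m or angle between mill's own z axis and vertical above 0.3 rad).
It also fails if it takes over 102 s, if anything falls off the work surface, if the arm or the gripper's body presses on something with over 40 N, if the wrist force passes 120 N, or if a joint passes its speed limit or range.

## Working session

There is one attempt and no reset: what is moved stays moved. The work goes in short steps, Python scripts to look and compute and a tool call to move; the robot and the scene stay as the last step left them, time stands still between calls to the robot, and variables do not carry over. Pictures are saved under pics/ and viewed, about 12 in all and at most 16, crops included, and the job is handed in when it is done.

Besides the shell and the picture viewer there is one more tool, called after ">>>" by a JSON object that holds its "name" and its "arguments", one argument or row to a line. step_arm: Moves the arm, as the interface text tells. Its arguments: {"type":"object","properties":{"steps":{"type":"array","items":{"type":"number"}},"grip":{"type":"number"},"force":{"type":"number"}},"required":["steps"]}

```bash
mkdir -p pics
cat > h.py <<'E'
import numpy as np,cv2
from plant import manip
def snap(n):
    s=manip.snapshot(n); return s
def save(s,fn): cv2.imwrite('pics/'+fn,cv2.cvtColor(s['frame'],cv2.COLOR_RGB2BGR))
def world(s):
    # per-pixel world points from depth
    K=np.array(s['camera_matrix']);k=s['k1'];h,w=s['range_z'].shape
    u,v=np.meshgrid(np.arange(w),np.arange(h))
    d=rays(s,np.stack([u,v],-1).reshape(-1,2).astype(float)).reshape(h,w,3)
    P=d*s['range_z'][...,None];T=np.array(s['cam_to_world'])
    return P@T[:3,:3].T+T[:3,3]
def rays(s,uv):
    K=np.array(s['camera_matrix'])
    return np.c_[cv2.undistortPoints(uv.reshape(-1,1,2).astype(float),K,np.array([s['k1'],0,0,0,0.])).reshape(-1,2),np.ones(len(uv))]
def onplane(s,uv,z):
    T=np.array(s['cam_to_world']);d=rays(s,np.atleast_2d(uv).astype(float))@T[:3,:3].T;o=T[:3,3]
    return o+d*((z-o[2])/d[:,2])[:,None]
E
python3 - <<'E'
from h import *
for n in('top','side'):
    s=snap(n);save(s,n+'0.png');print(n,np.round(s['cam_to_world'],3).tolist(),np.round(s['camera_matrix'],1).tolist(),s['k1'])
print(manip.read_state())
E
```

```text
top [[0.017, -0.995, 0.101, 0.441], [-1.0, -0.018, -0.012, -0.014], [0.014, -0.101, -0.995, 1.071], [0.0, 0.0, 0.0, 1.0]] [[415.6, 0.0, 286.7], [0.0, 415.6, 210.6], [0.0, 0.0, 1.0]] -0.03248184281058031
side [[-0.935, -0.188, 0.302, 0.178], [-0.356, 0.487, -0.797, 0.914], [0.003, -0.853, -0.522, 0.678], [0.0, 0.0, 0.0, 1.0]] [[400.1, 0.0, 281.9], [0.0, 400.1, 204.7], [0.0, 0.0, 1.0]] -0.10260600310292663
{'clock': 0.1, 'qpos': array([-1.31229258e+00,  1.81468758e-01,  1.60790393e+00, -4.02919787e-06,
        1.35379265e+00, -2.06310652e-01]), 'qvel': array([ 1.45906483e-03, -1.31578584e-03, -3.82411262e-03, -8.71195921e-05,
        5.30465704e-04, -9.24149195e-04]), 'joint_torque': array([-6.16092475e-04, -4.45883632e+01, -3.52239203e+01, -2.87618268e-04,
        4.17980453e-03,  6.18071610e-06]), 'eef_pos': array([ 0.25763141, -0.51351659,  0.23847507]), 'tool_rot': array([-7.86020944e-04,  9.73114386e-01,  2.30321021e-01, -2.24847681e-05]), 'ft_force': array([ 0.70930029, -0.27278071,  0.37993916]), 'moment': array([ 0.00923619, -0.01125227, -0.00473027]), 'opening': 0.08535195118039703}
```

View pics/top0.png

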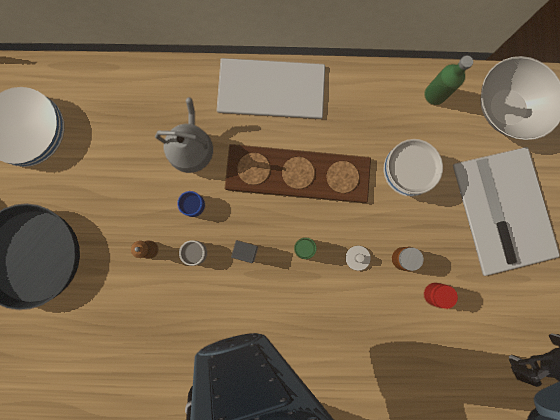

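View pics/side0.png

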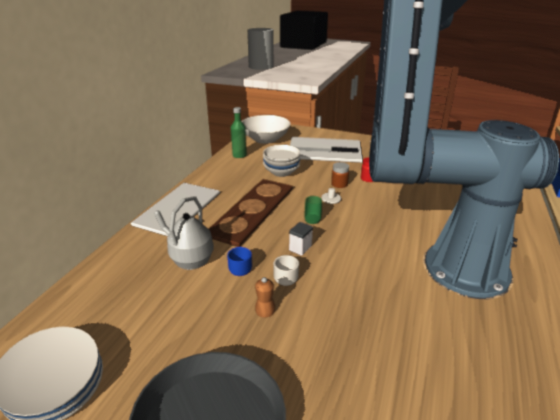

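Top view: mill (145,249), white pot (192,253), tin (245,251), green glass (305,248), lid (358,258) and jar (408,259) make up the row. The coasters are at (254,168), (298,173) and (343,177). The teapot is at the left, so the left coaster is nearest to it. The blue pot (191,204) and red jar (440,296) are look-alikes. The side view shows the same order.

```bash
cat >> h.py <<'E'
def circ(s,W,uv,zlo,zhi,R=30,col=None):
    # min enclosing circle of the biggest height-band blob around pixel uv
    m=((W[...,2]>zlo)&(W[...,2]<zhi)&(s['range_z']>0)).astype(np.uint8)
    g=np.zeros_like(m);cv2.circle(g,tuple(map(int,uv)),R,1,-1);m&=g
    if col is not None:m&=col.astype(np.uint8)
    n,l,st,c=cv2.connectedComponentsWithStats(m)
    if n<2:return None
    i=1+np.argmax(st[1:,4]);p=W[l==i]
    (x,y),r=cv2.minEnclosingCircle(p[:,:2].astype(np.float32))
    return np.round([x,y,r,np.median(p[:,2]),len(p),*p[:,:2].mean(0)],4)
E
python3 - <<'E'
from h import *
s=snap('top');W=world(s)
for n,uv,a,b in [('mill',(145,249),.02,.12),('pot',(192,253),.04,.06),('tin',(245,251),.058,.08),('glass',(305,248),.06,.085),('lidk',(358,258),.03,.05),('lidd',(358,258),.004,.02),('jar',(408,259),.066,.085)]:
    print(n,circ(s,W,uv,a,b,24))
hsv=cv2.cvtColor(s['frame'],cv2.COLOR_RGB2HSV)
print('table',[np.round(W[v,u],4).tolist() for u,v in[(270,220),(330,225),(220,230)]])
for uv in[(254,168),(298,173),(343,177)]:
    print('coaster',hsv[uv[1],uv[0]],circ(s,W,uv,.005,.035,22,hsv[...,2]>110),np.round(onplane(s,uv,.02),4))
print('teapot',circ(s,W,(188,147),.02,.2,40),'bowls',circ(s,W,(414,167),.02,.1,40))
print([hsv[v,u].tolist() for u,v in[(275,172),(305,248),(358,270),(192,243)]])
E
```

```text
mill [4.438e-01 3.220e-01 2.260e-02 8.190e-02 3.730e+02 4.439e-01 3.160e-01]
pot [4.381e-01 2.048e-01 3.120e-02 5.000e-02 1.640e+02 4.382e-01 2.053e-01]
tin [4.428e-01 7.570e-02 3.300e-02 6.890e-02 4.130e+02 4.434e-01 7.510e-02]
glass [ 4.541e-01 -7.210e-02  2.570e-02  7.270e-02  9.000e+01  4.528e-01
 -7.030e-02]
lidk [ 4.324e-01 -2.099e-01  1.100e-02  4.120e-02  6.400e+01  4.323e-01
 -2.088e-01]
lidd [ 4.339e-01 -2.085e-01  3.360e-02  1.200e-02  4.220e+02  4.324e-01
 -2.084e-01]
jar [ 4.320e-01 -3.283e-01  2.870e-02  7.490e-02  4.380e+02  4.320e-01
 -3.273e-01]
table [[0.5247, 0.0154, 0.003], [0.5147, -0.1399, 0.0003], [0.4967, 0.1437, -0.0008]]
coaster [ 15 127 148] [6.471e-01 5.970e-02 4.030e-02 2.120e-02 3.710e+02 6.380e-01 5.800e-02] [[0.6564 0.0588 0.02  ]]
coaster [ 14 124 150] [ 6.478e-01 -5.300e-02  4.230e-02  2.130e-02  7.860e+02  6.471e-01
 -5.350e-02] [[ 0.6456 -0.0544  0.02  ]]
coaster [ 15 130 145] [ 6.394e-01 -1.680e-01  4.190e-02  2.130e-02  8.000e+02  6.392e-01
 -1.678e-01] [[ 0.6375 -0.1703  0.02  ]]
teapot [7.127e-01 2.167e-01 7.560e-02 9.850e-02 2.071e+03 6.907e-01 2.135e-01] bowls [ 6.573e-01 -3.353e-01  6.850e-02  7.290e-02  2.612e+03  6.557e-01
 -3.339e-01]
[[12, 157, 86], [56, 84, 103], [17, 68, 154], [19, 53, 91]]
```

>>> {"name": "step_arm", "arguments": {
  "steps": [0,0,0,0,0,0.148,0,0,0,0,0,0.148,0,0,0,0,0,0.148,0,0,0,0,0,0.148,0,0,0,0,0,0],
  "grip": 1,
  "force": 40
}}

```text
clock: 0.57
eef_pos: [0.2573, -0.5124, 0.2365]
tool_rot: [-0.003, 1.0, -0.01, -0.001]
ft_force: [0.1, 0.2, 0.2]
opening: 0.0856
```

>>> {"name": "step_arm", "arguments": {
  "steps": [0.125,-0.13,0.05,0,0,0,0.125,-0.13,0.05,0,0,0,0.125,-0.13,0.05,0,0,0,0.125,-0.13,0.05,0,0,0,0.125,-0.13,0.05,0,0,0]
}}

```text
clock: 0.98
eef_pos: [0.3836, -0.3874, 0.1867]
tool_rot: [0.001, 1.0, -0.007, -0.001]
ft_force: [0.2, 0.0, 0.4]
opening: 0.0852
```

>>> {"name": "step_arm", "arguments": {
  "steps": [0.12,-0.148,0,0,0,0,0.12,-0.148,0,0,0,0,0,0,0,0,0,0,0,0,0,0,0,0]
}}

```text
clock: 1.32
eef_pos: [0.4369, -0.3181, 0.1826]
tool_rot: [-0.002, 1.0, 0.004, -0.002]
ft_force: [-0.1, -0.8, -0.4]
opening: 0.0852
```

>>> {"name": "step_arm", "arguments": {
  "steps": [-0.025,0.05,0.1,0,0,0,0,0,0.15,0,0,0,0,0,0.12,0,0,0,0,0,0.05,0,0,0,0,0,0,0,0,0]
}}

```text
clock: 1.73
eef_pos: [0.4318, -0.3319, 0.0983]
tool_rot: [0.0, 1.0, 0.01, -0.0]
ft_force: [-1.3, 1.0, -0.1]
opening: 0.0857
```

>>> {"name": "step_arm", "arguments": {
  "steps": [0,-0.015,0.1,0,0,0,0,0,0.1,0,0,0,0,0,0.1,0,0,0,0,0,0.05,0,0,0,0,0,0,0,0,0]
}}

```text
clock: 2.15
eef_pos: [0.4324, -0.3354, 0.0313]
tool_rot: [0.003, 1.0, 0.011, 0.002]
ft_force: [-0.7, 0.4, -0.5]
opening: 0.0856
```

Run:
```python
from h import *
s=snap('side');save(s,'s1.png');st=manip.read_state();print(st['eef_pos'],st['ft_force'])
cv2.imwrite('pics/s1c.png',cv2.resize(cv2.cvtColor(s['frame'],4)[100:300,200:460],None,fx=2.5,fy=2.5))
```

```text
[ 0.43273074 -0.33575256  0.03217501] [-0.26843898 -0.15739519  0.22029615]
```

View pics/s1c.png

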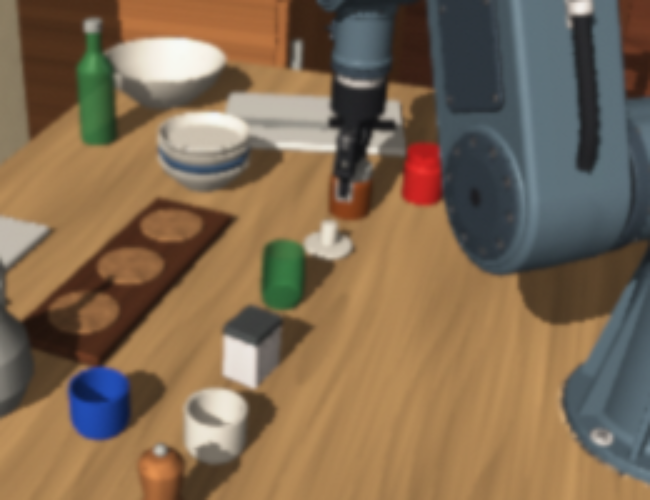

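>>> {"name": "step_arm", "arguments": {
  "steps": [0,-0.035,0.03,0,0,0,0,0,0.02,0,0,0,0,0,0,0,0,0]
}}

```text
clock: 2.45
eef_pos: [0.4342, -0.3308, 0.0251]
tool_rot: [0.006, 1.0, 0.011, 0.004]
ft_force: [-0.4, -0.1, 0.2]
opening: 0.0853
```

>>> {"name": "step_arm", "arguments": {
  "steps": [0,0,0,0,0,0,0,0,0,0,0,0,0,0,0,0,0,0,0,0,0,0,0,0,0,0,0,0,0,0],
  "grip": 0
}}

```text
clock: 2.87
eef_pos: [0.4352, -0.3308, 0.0273]
tool_rot: [0.007, 1.0, 0.012, 0.005]
ft_force: [-0.0, -0.2, -2.3]
opening: 0.0593
```

>>> {"name": "step_arm", "arguments": {
  "steps": [0,0,0,0,0,0,0,0,0,0,0,0,0,0,0,0,0,0,0,0,0,0,0,0,0,0,0,0,0,0]
}}

```text
clock: 3.28
eef_pos: [0.435, -0.3307, 0.027]
tool_rot: [0.006, 1.0, 0.011, 0.005]
ft_force: [-0.2, 0.6, -1.6]
opening: 0.0588
```

>>> {"name": "step_arm", "arguments": {
  "steps": [0,0,-0.1,0,0,0,0,0,-0.16,0,0,0,0,0,-0.16,0,0,0,0,0,-0.1,0,0,0,0,0,0,0,0,0]
}}

```text
clock: 3.7
eef_pos: [0.4315, -0.3269, 0.1308]
tool_rot: [0.003, 1.0, 0.011, 0.002]
ft_force: [1.4, -0.1, -2.6]
opening: 0.0589
```

>>> {"name": "step_arm", "arguments": {
  "steps": [0.12,-0.09,-0.03,0,0,0,0.13,-0.1,-0.03,0,0,0,0.13,-0.1,0,0,0,0,0.13,-0.1,0,0,0,0,0.13,-0.1,0,0,0,0]
}}

```text
clock: 4.12
eef_pos: [0.5566, -0.2279, 0.1388]
tool_rot: [0.004, 1.0, 0.006, 0.0]
ft_force: [0.9, -0.7, -3.5]
opening: 0.0588
```

>>> {"name": "step_arm", "arguments": {
  "steps": [0.13,-0.1,0,0,0,0,0.13,-0.1,0,0,0,0,0.08,-0.06,0,0,0,0,0,0,0,0,0,0,0,0,0,0,0,0]
}}

```text
clock: 4.53
eef_pos: [0.628, -0.1649, 0.1277]
tool_rot: [0.001, 1.0, 0.009, -0.003]
ft_force: [-0.1, -0.1, -3.9]
opening: 0.0589
```

>>> {"name": "step_arm", "arguments": {
  "steps": [0.07,0.015,0.05,0,0,0,0,0,0.1,0,0,0,0,0,0.08,0,0,0,0,0,0,0,0,0,0,0,0,0,0,0]
}}

```text
clock: 4.95
eef_pos: [0.6373, -0.1694, 0.0741]
tool_rot: [-0.0, 1.0, 0.008, -0.007]
ft_force: [-0.1, 0.2, -3.5]
opening: 0.0585
```

>>> {"name": "step_arm", "arguments": {
  "steps": [0.025,-0.005,0.05,0,0.018,0,0,0,0.04,0,0,0,0,0,0,0,0,0]
}}

```text
clock: 5.2
eef_pos: [0.6406, -0.1703, 0.056]
tool_rot: [0.0, 1.0, 0.007, -0.0]
ft_force: [-0.5, 0.4, -3.3]
opening: 0.0588
```

>>> {"name": "step_arm", "arguments": {
  "steps": [0.01,-0.008,0.025,0,0,0,0,0,0.01,0,0,0,0,0,0,0,0,0,0,0,0,0,0,0]
}}

```text
clock: 5.53
eef_pos: [0.6429, -0.1698, 0.0505]
tool_rot: [0.001, 1.0, 0.006, 0.0]
ft_force: [-0.2, 0.9, -2.3]
opening: 0.0592
```

>>> {"name": "step_arm", "arguments": {
  "steps": [0,-0.005,0.015,0,0,0,0,0,0.005,0,0,0,0,0,0,0,0,0]
}}

```text
clock: 5.78
eef_pos: [0.6437, -0.1689, 0.0475]
tool_rot: [0.001, 1.0, 0.006, 0.001]
ft_force: [0.6, -0.3, -3.9]
opening: 0.0591
```

>>> {"name": "step_arm", "arguments": {
  "steps": [-0.005,0,0.012,0,0,0,0,0,0,0,0,0,0,0,0,0,0,0]
}}

```text
clock: 6.03
eef_pos: [0.6445, -0.1691, 0.0484]
tool_rot: [0.002, 1.0, 0.007, 0.003]
ft_force: [0.1, 0.3, -2.7]
opening: 0.0585
```

>>> {"name": "step_arm", "arguments": {
  "steps": [0,0,0.005,0,0,0,0,0,0,0,0,0,0,0,0,0,0,0]
}}

```text
clock: 6.28
eef_pos: [0.6445, -0.1691, 0.0471]
tool_rot: [0.002, 1.0, 0.007, 0.003]
ft_force: [-0.8, 0.7, 0.2]
opening: 0.0589
```

>>> {"name": "step_arm", "arguments": {
  "steps": [0,0,0,0,0,0,0,0,0,0,0,0,0,0,0,0,0,0,0,0,0,0,0,0,0,0,0,0,0,0],
  "grip": 1
}}

```text
clock: 6.7
eef_pos: [0.6456, -0.1698, 0.0484]
tool_rot: [0.002, 1.0, 0.007, 0.004]
ft_force: [0.8, 0.6, 0.2]
opening: 0.0855
```

>>> {"name": "step_arm", "arguments": {
  "steps": [0,0,-0.08,0,0,0,0,0,-0.12,0,0,0,0,0,-0.15,0,0,0,0,0,-0.15,0,0,0,0,0,-0.1,0,0,0]
}}

```text
clock: 7.12
eef_pos: [0.6403, -0.1676, 0.1651]
tool_rot: [-0.001, 1.0, 0.006, -0.002]
ft_force: [0.6, -0.4, 0.6]
opening: 0.0856
```

>>> {"name": "step_arm", "arguments": {
  "steps": [-0.08,-0.14,0,0,0,0,-0.09,-0.17,0,0,0,0,-0.09,-0.17,0,0,0,0,-0.09,-0.17,0,0,0,0,-0.09,-0.17,0,0,0,0]
}}

```text
clock: 7.53
eef_pos: [0.5558, -0.0095, 0.1743]
tool_rot: [0.004, 1.0, 0.001, 0.008]
ft_force: [0.6, 0.3, -0.6]
opening: 0.0852
```

>>> {"name": "step_arm", "arguments": {
  "steps": [-0.09,-0.17,0,0,0,0,-0.09,-0.17,0,0,0,0,-0.09,-0.17,0,0,0,0,-0.09,-0.17,0,0,0,0,-0.09,-0.17,0,0,0,0]
}}

```text
clock: 7.95
eef_pos: [0.4609, 0.1671, 0.1732]
tool_rot: [0.004, 1.0, -0.0, 0.011]
ft_force: [0.9, 0.8, 0.4]
opening: 0.0853
```

>>> {"name": "step_arm", "arguments": {
  "steps": [0,0,0,0,0,0,0,0,0,0,0,0]
}}

```text
clock: 8.12
eef_pos: [0.4566, 0.1734, 0.1736]
tool_rot: [0.003, 1.0, 0.004, 0.011]
ft_force: [0.3, 1.0, 0.6]
opening: 0.0853
```

Run:
```python
from h import *
s=snap('top');W=world(s);save(s,'t1.png')
print('jar',circ(s,W,(343,177),.085,.11,30),manip.read_state()['eef_pos'])
```

```text
jar [ 6.418e-01 -1.687e-01  2.850e-02  9.520e-02  4.370e+02  6.410e-01
 -1.675e-01] [0.45656334 0.17317694 0.17345406]
```

View pics/t1.png

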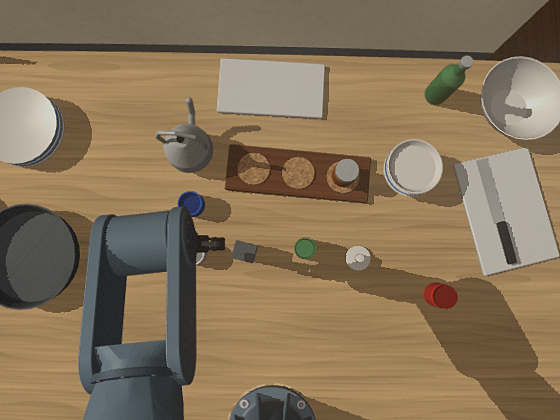

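The view shows the jar on the right coaster (346,172), 2.4 mm off centre. The arm hovers over the pot.

>>> {"name": "step_arm", "arguments": {
  "steps": [-0.09,-0.16,0,0,-0.028,0,0,0,0.05,0,0,0,0,0,0.1,0,0,0,0,0,0.1,0,0,0,0,0,0,0,0,0]
}}

```text
clock: 8.58
eef_pos: [0.4438, 0.2023, 0.1238]
tool_rot: [0.003, 1.0, 0.001, 0.003]
ft_force: [-0.7, 0.0, 0.1]
opening: 0.0856
```

>>> {"name": "step_arm", "arguments": {
  "steps": [-0.03,-0.012,0.1,0,0,0,0,0,0.12,0,0,0,0,0,0.1,0,0,0,0,0,0.05,0,0,0,0,0,0,0,0,0]
}}

```text
clock: 9.0
eef_pos: [0.4449, 0.1995, 0.0505]
tool_rot: [0.003, 1.0, -0.003, 0.006]
ft_force: [-0.4, -0.2, -0.3]
opening: 0.0857
```

>>> {"name": "step_arm", "arguments": {
  "steps": [-0.035,-0.03,0.0,0,-0.015,0,0,0,0.06,0,0,0,0,0,0.06,0,0,0,0,0,0.02,0,0,0,0,0,0,0,0,0]
}}

```text
clock: 9.42
eef_pos: [0.4414, 0.2054, 0.0238]
tool_rot: [0.002, 1.0, -0.004, 0.002]
ft_force: [0.5, -0.7, 0.3]
opening: 0.0854
```

>>> {"name": "step_arm", "arguments": {
  "steps": [-0.018,0,0.005,0,0,0,0,0,0,0,0,0,0,0,0,0,0,0]
}}

```text
clock: 9.67
eef_pos: [0.4377, 0.2056, 0.0228]
tool_rot: [0.002, 1.0, -0.004, 0.002]
ft_force: [-0.7, -0.1, 0.2]
opening: 0.0852
```

>>> {"name": "step_arm", "arguments": {
  "steps": [0,0,0,0,0,0,0,0,0,0,0,0,0,0,0,0,0,0,0,0,0,0,0,0,0,0,0,0,0,0],
  "grip": 0
}}

```text
clock: 10.08
eef_pos: [0.4381, 0.2057, 0.0239]
tool_rot: [0.002, 1.0, -0.004, 0.003]
ft_force: [0.2, 0.7, -2.4]
opening: 0.0615
```

>>> {"name": "step_arm", "arguments": {
  "steps": [0,0,0,0,0,0,0,0,0,0,0,0,0,0,0,0,0,0]
}}

```text
clock: 10.33
eef_pos: [0.438, 0.2057, 0.0238]
tool_rot: [0.002, 1.0, -0.004, 0.003]
ft_force: [0.3, -0.3, -0.9]
opening: 0.0616
```

>>> {"name": "step_arm", "arguments": {
  "steps": [0,0,-0.1,0,0,0,0,0,-0.16,0,0,0,0,0,-0.16,0,0,0,0,0,-0.15,0,0,0,0,0,-0.05,0,0,0]
}}

```text
clock: 10.75
eef_pos: [0.4324, 0.2051, 0.1471]
tool_rot: [0.003, 1.0, -0.004, -0.004]
ft_force: [0.9, 0.8, -1.2]
opening: 0.0613
```

>>> {"name": "step_arm", "arguments": {
  "steps": [0.1,0.12,0,0,0,0,0.117,0.144,0,0,0,0,0.117,0.144,0,0,0,0,0.117,0.144,0,0,0,0,0.117,0.144,0,0,0,0]
}}

```text
clock: 11.17
eef_pos: [0.5466, 0.0672, 0.1519]
tool_rot: [0.002, 1.0, 0.002, -0.001]
ft_force: [0.7, 0.6, -2.1]
opening: 0.0614
```

>>> {"name": "step_arm", "arguments": {
  "steps": [0.117,0.144,0,0,0,0,0.117,0.144,0,0,0,0,0.117,0.144,0,0,0,0,0,0,0,0,0,0,0,0,0,0,0,0]
}}

```text
clock: 11.58
eef_pos: [0.6228, -0.0309, 0.1498]
tool_rot: [0.002, 1.0, -0.001, -0.001]
ft_force: [-0.2, 0.2, -3.2]
opening: 0.0608
```

>>> {"name": "step_arm", "arguments": {
  "steps": [0.12,0.1,0,0,0,0,0,0,0.05,0,0,0,0,0,0.1,0,0,0,0,0,0.1,0,0,0,0,0,0,0,0,0]
}}

```text
clock: 12.0
eef_pos: [0.6453, -0.0501, 0.0967]
tool_rot: [0.002, 1.0, -0.001, -0.002]
ft_force: [-1.0, 0.3, -4.9]
opening: 0.0613
```

>>> {"name": "step_arm", "arguments": {
  "steps": [0.014,0.015,0.08,0,0,0,0,0,0.08,0,0,0,0,0,0.04,0,0,0,0,0,0,0,0,0]
}}

```text
clock: 12.33
eef_pos: [0.6466, -0.0499, 0.0567]
tool_rot: [0.002, 1.0, 0.0, -0.003]
ft_force: [-0.7, -0.3, -1.9]
opening: 0.0615
```

>>> {"name": "step_arm", "arguments": {
  "steps": [0.007,0.015,0.03,0,0,0,0,0,0.02,0,0,0,0,0,0,0,0,0,0,0,0,0,0,0]
}}

```text
clock: 12.67
eef_pos: [0.6491, -0.0522, 0.049]
tool_rot: [0.002, 1.0, 0.001, -0.001]
ft_force: [0.1, 0.3, -2.2]
opening: 0.0617
```

>>> {"name": "step_arm", "arguments": {
  "steps": [0,0.004,0.018,0,0,0,0,0,0.007,0,0,0,0,0,0,0,0,0]
}}

```text
clock: 12.92
eef_pos: [0.6503, -0.0534, 0.0455]
tool_rot: [0.002, 1.0, 0.001, 0.0]
ft_force: [0.2, 0.1, -2.0]
opening: 0.0612
```

>>> {"name": "step_arm", "arguments": {
  "steps": [-0.01,0,0.01,0,0,0,0,0,0.005,0,0,0,0,0,0,0,0,0]
}}

```text
clock: 13.17
eef_pos: [0.6488, -0.0537, 0.0442]
tool_rot: [0.003, 1.0, 0.001, 0.001]
ft_force: [1.0, -0.4, -2.2]
opening: 0.0613
```

>>> {"name": "step_arm", "arguments": {
  "steps": [0,0,0.005,0,0,0,0,0,0,0,0,0]
}}

```text
clock: 13.33
eef_pos: [0.6491, -0.0538, 0.044]
tool_rot: [0.003, 1.0, 0.001, 0.001]
ft_force: [-0.7, -0.0, -2.2]
opening: 0.0613
```

>>> {"name": "step_arm", "arguments": {
  "steps": [0,0,0,0,0,0,0,0,0,0,0,0,0,0,0,0,0,0,0,0,0,0,0,0,0,0,0,0,0,0],
  "grip": 1
}}

```text
clock: 13.75
eef_pos: [0.6499, -0.0542, 0.0445]
tool_rot: [0.003, 1.0, 0.001, 0.002]
ft_force: [-0.2, 0.1, 0.5]
opening: 0.0857
```

>>> {"name": "step_arm", "arguments": {
  "steps": [0,0,-0.08,0,0,0,0,0,-0.12,0,0,0,0,0,-0.15,0,0,0,0,0,-0.15,0,0,0,0,0,-0.1,0,0,0]
}}

```text
clock: 14.17
eef_pos: [0.6446, -0.0523, 0.1604]
tool_rot: [0.001, 1.0, 0.001, -0.005]
ft_force: [1.0, -0.5, 0.1]
opening: 0.0856
```

>>> {"name": "step_arm", "arguments": {
  "steps": [-0.12,0.09,0,0,0.01,0,-0.13,0.1,0,0,0,0,-0.13,0.1,0,0,0,0,-0.13,0.1,0,0,0,0,-0.13,0.1,0,0,0,0]
}}

```text
clock: 14.58
eef_pos: [0.5218, -0.1513, 0.1695]
tool_rot: [0.004, 1.0, 0.005, 0.009]
ft_force: [-0.9, -0.6, 0.6]
opening: 0.0854
```

>>> {"name": "step_arm", "arguments": {
  "steps": [-0.13,0.1,0,0,0,0,-0.13,0.1,0,0,0,0,-0.1,0.06,0,0,0,0,0,0,0,0,0,0,0,0,0,0,0,0]
}}

```text
clock: 15.0
eef_pos: [0.443, -0.2094, 0.1696]
tool_rot: [0.005, 1.0, 0.003, 0.009]
ft_force: [0.9, 0.1, 0.7]
opening: 0.0856
```

Run:
```python
from h import *
s=snap('top');W=world(s);save(s,'t2.png')
print('pot',circ(s,W,(298,172),.06,.08,24),'lid',circ(s,W,(358,258),.03,.05,20),manip.read_state()['eef_pos'])
```

```text
pot [ 6.486e-01 -5.330e-02  3.090e-02  7.040e-02  1.510e+02  6.492e-01
 -5.270e-02] lid [ 4.362e-01 -1.997e-01  4.000e-04  3.610e-02  2.000e+00  4.362e-01
 -1.997e-01] [ 0.44322275 -0.20918077  0.16951944]
```

>>> {"name": "step_arm", "arguments": {
  "steps": [-0.055,0,0,0.013,-0.023,0,0,0,0.1,0,0,0,0,0,0.15,0,0,0,0,0,0.15,0,0,0,0,0,0.05,0,0,0]
}}

```text
clock: 15.47
eef_pos: [0.4368, -0.2096, 0.0815]
tool_rot: [0.003, 1.0, 0.006, 0.003]
ft_force: [-1.1, 1.1, -1.6]
opening: 0.0859
```

>>> {"name": "step_arm", "arguments": {
  "steps": [0,0,0,0,0,0]
}}

```text
clock: 15.55
eef_pos: [0.4359, -0.2081, 0.0794]
tool_rot: [0.001, 1.0, 0.007, 0.001]
ft_force: [-0.8, -0.8, 0.0]
opening: 0.0853
```

>>> {"name": "step_arm", "arguments": {
  "steps": [-0.018,0.005,0.05,0,0,0,0,0,0.1,0,0,0,0,0,0.07,0,0,0,0,0,0,0,0,0,0,0,0,0,0,0]
}}

```text
clock: 15.97
eef_pos: [0.435, -0.2101, 0.0372]
tool_rot: [0.002, 1.0, 0.009, 0.002]
ft_force: [-0.1, 0.1, -0.1]
opening: 0.0856
```

>>> {"name": "step_arm", "arguments": {
  "steps": [-0.012,0,0.05,0,0,0,0,0,0.025,0,0,0,0,0,0,0,0,0,0,0,0,0,0,0]
}}

```text
clock: 16.3
eef_pos: [0.4345, -0.2119, 0.0242]
tool_rot: [0.004, 1.0, 0.01, 0.004]
ft_force: [-0.0, 0.3, -0.6]
opening: 0.0856
```

>>> {"name": "step_arm", "arguments": {
  "steps": [-0.012,-0.012,0.004,0,0,0,0,0,0,0,0,0]
}}

```text
clock: 16.47
eef_pos: [0.4323, -0.2097, 0.0239]
tool_rot: [0.004, 1.0, 0.01, 0.004]
ft_force: [0.6, 0.1, -0.1]
opening: 0.0856
```

>>> {"name": "step_arm", "arguments": {
  "steps": [0,0,0,0,0,0,0,0,0,0,0,0,0,0,0,0,0,0,0,0,0,0,0,0,0,0,0,0,0,0],
  "grip": 0
}}

```text
clock: 16.88
eef_pos: [0.4327, -0.21, 0.0248]
tool_rot: [0.005, 1.0, 0.01, 0.005]
ft_force: [0.7, -0.2, 0.1]
opening: 0.0256
```

>>> {"name": "step_arm", "arguments": {
  "steps": [0,0,0,0,0,0,0,0,0,0,0,0,0,0,0,0,0,0,0,0,0,0,0,0,0,0,0,0,0,0]
}}

```text
clock: 17.3
eef_pos: [0.4329, -0.2101, 0.0251]
tool_rot: [0.005, 1.0, 0.01, 0.005]
ft_force: [-0.4, -0.3, 1.1]
opening: 0.021
```

>>> {"name": "step_arm", "arguments": {
  "steps": [0,0,-0.08,0,0,0,0,0,-0.16,0,0,0,0,0,-0.16,0,0,0,0,0,-0.16,0,0,0,0,0,-0.1,0,0,0]
}}

```text
clock: 17.72
eef_pos: [0.4269, -0.2053, 0.1551]
tool_rot: [-0.0, 1.0, 0.009, -0.001]
ft_force: [1.3, -0.8, -0.5]
opening: 0.0208
```

>>> {"name": "step_arm", "arguments": {
  "steps": [0.12,-0.09,0,0,0,0,0.13,-0.1,0,0,0,0,0.13,-0.1,0,0,0,0,0.13,-0.1,0,0,0,0,0.13,-0.1,0,0,0,0]
}}

```text
clock: 18.13
eef_pos: [0.5579, -0.1083, 0.163]
tool_rot: [0.005, 1.0, 0.004, 0.004]
ft_force: [0.8, -1.3, -0.7]
opening: 0.0208
```

>>> {"name": "step_arm", "arguments": {
  "steps": [0.13,-0.1,0,0,0,0,0.13,-0.1,0,0,0,0,0.1,-0.06,0,0,0,0,0,0,0,0,0,0,0,0,0,0,0,0]
}}

```text
clock: 18.55
eef_pos: [0.6359, -0.0472, 0.1612]
tool_rot: [0.004, 1.0, 0.007, 0.004]
ft_force: [0.3, 0.0, -0.8]
opening: 0.0203
```

>>> {"name": "step_arm", "arguments": {
  "steps": [0.065,0.03,0.05,0,0,0,0,0,0.1,0,0,0,0,0,0.05,0,0,0,0,0,0,0,0,0,0,0,0,0,0,0]
}}

```text
clock: 18.97
eef_pos: [0.6467, -0.0552, 0.1193]
tool_rot: [0.004, 1.0, 0.007, 0.003]
ft_force: [0.4, -0.3, -0.4]
opening: 0.0203
```

>>> {"name": "step_arm", "arguments": {
  "steps": [0.01,-0.01,0.06,0,0,0,0,0,0.05,0,0,0,0,0,0,0,0,0,0,0,0,0,0,0]
}}

```text
clock: 19.3
eef_pos: [0.6486, -0.0544, 0.0972]
tool_rot: [0.004, 1.0, 0.006, 0.003]
ft_force: [0.1, -0.6, -0.8]
opening: 0.0204
```

Run:
```python
from h import *
s=snap('side');print(manip.read_state()['eef_pos'])
cv2.imwrite('pics/s2c.png',cv2.resize(cv2.cvtColor(s['frame'],4)[150:250,200:320],None,fx=5,fy=5,interpolation=2))
```

```text
[ 0.64833905 -0.0543385   0.09700075]
```

View pics/s2c.png

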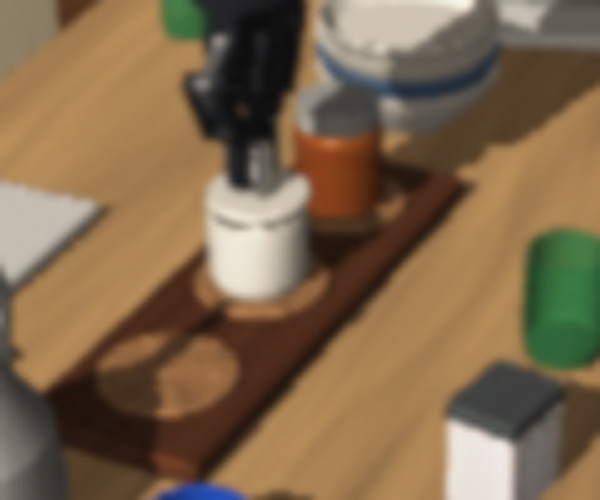

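The crop shows the lid level and lined up just above the pot (255,195), and the jar upright behind it (340,150). Lowering the last few millimetres.

>>> {"name": "step_arm", "arguments": {
  "steps": [0,-0.005,0.02,0,0,0,0,0,0.01,0,0,0,0,0,0,0,0,0]
}}

```text
clock: 19.6
eef_pos: [0.6491, -0.0533, 0.0916]
tool_rot: [0.004, 1.0, 0.006, 0.004]
ft_force: [0.2, -1.3, -0.9]
opening: 0.0206
```

>>> {"name": "step_arm", "arguments": {
  "steps": [0,0,0.008,0,0,0,0,0,0.004,0,0,0,0,0,0,0,0,0]
}}

```text
clock: 19.85
eef_pos: [0.6498, -0.0533, 0.0903]
tool_rot: [0.005, 1.0, 0.006, 0.005]
ft_force: [0.8, -0.2, -0.4]
opening: 0.0206
```

Release and retreat; next, the glass at (0.454,-0.0715).

>>> {"name": "step_arm", "arguments": {
  "steps": [0,0,0.002,0,0,0,0,0,0,0,0,0,0,0,0,0,0,0,0,0,0,0,0,0,0,0,0,0,0,0],
  "grip": 1
}}

```text
clock: 20.27
eef_pos: [0.6503, -0.0534, 0.0901]
tool_rot: [0.005, 1.0, 0.006, 0.005]
ft_force: [0.0, 0.1, 0.5]
opening: 0.0794
```

>>> {"name": "step_arm", "arguments": {
  "steps": [0,0,0,0,0,0,0,0,-0.08,0,0,0,0,0,-0.12,0,0,0,0,0,-0.12,0,0,0,0,0,-0.08,0,0,0]
}}

```text
clock: 20.68
eef_pos: [0.6454, -0.0519, 0.1661]
tool_rot: [0.003, 1.0, 0.006, -0.001]
ft_force: [1.8, -0.3, 0.0]
opening: 0.0853
```

>>> {"name": "step_arm", "arguments": {
  "steps": [-0.15,0.01,0,0,0,0,-0.18,0.01,0,0,0,0,-0.18,0.01,0,0,0,0,-0.18,0.01,0,0,0,0,-0.15,0.01,0,0,0,0]
}}

```text
clock: 21.1
eef_pos: [0.4805, -0.0653, 0.1712]
tool_rot: [0.005, 1.0, 0.007, 0.007]
ft_force: [-0.1, -0.1, 0.6]
opening: 0.0855
```

>>> {"name": "step_arm", "arguments": {
  "steps": [0,0,0,0,0,0,0,0,0,0,0,0]
}}

```text
clock: 21.27
eef_pos: [0.4744, -0.0646, 0.1703]
tool_rot: [0.005, 1.0, 0.007, 0.006]
ft_force: [0.9, -0.5, -0.3]
opening: 0.0851
```

Run:
```python
from h import *
s=snap('top');W=world(s)
print('knob',circ(s,W,(298,172),.095,.115,16),'disc',circ(s,W,(298,172),.07,.084,24),'jar',circ(s,W,(343,177),.085,.11,30),manip.read_state()['eef_pos'])
s=snap('side');W=world(s)
# glass from the side view: green pixels at its rim
hsv=cv2.cvtColor(s['frame'],cv2.COLOR_RGB2HSV);m=(hsv[...,0]>40)&(hsv[...,0]<85)&(hsv[...,1]>100)&(np.indices(hsv.shape[:2])[0]>180)
p=W[m&(s['range_z']>0)];print('glass px',len(p),p.min(0),p.max(0))
```

```text
knob [ 6.484e-01 -5.290e-02  1.080e-02  1.068e-01  7.100e+01  6.478e-01
 -5.290e-02] disc [ 6.49e-01 -5.30e-02  3.20e-02  7.72e-02  4.52e+02  6.48e-01 -5.25e-02] jar [ 6.420e-01 -1.682e-01  2.810e-02  9.520e-02  4.330e+02  6.409e-01
 -1.676e-01] [ 0.47445007 -0.06440296  0.17006726]
glass px 408 [ 0.42751055 -0.10131995  0.00163639] [ 0.47753133 -0.04293507  0.07251002]
```

Lid seated: knob top at 0.107 (0.106 expected), centred within 1 mm. Both views put the glass at about (0.454, -0.072).

>>> {"name": "step_arm", "arguments": {
  "steps": [-0.1,0.038,0,0.013,-0.015,0,0,0,0.08,0,0,0,0,0,0.12,0,0,0,0,0,0.1,0,0,0,0,0,0,0,0,0]
}}

```text
clock: 21.78
eef_pos: [0.4637, -0.0749, 0.1119]
tool_rot: [0.002, 1.0, 0.008, 0.005]
ft_force: [0.1, 0.8, -0.6]
opening: 0.0854
```

>>> {"name": "step_arm", "arguments": {
  "steps": [-0.05,-0.012,0,0,-0.012,0,0,0,0.07,0,0,0,0,0,0.08,0,0,0,0,0,0,0,0,0,0,0,0,0,0,0]
}}

```text
clock: 22.2
eef_pos: [0.4569, -0.0733, 0.0849]
tool_rot: [0.002, 1.0, 0.009, 0.0]
ft_force: [0.9, -0.5, 0.2]
opening: 0.0854
```

>>> {"name": "step_arm", "arguments": {
  "steps": [-0.012,-0.005,0.08,0,0,0,0,0,0.1,0,0,0,0,0,0.1,0,0,0,0,0,0,0,0,0,0,0,0,0,0,0]
}}

```text
clock: 22.62
eef_pos: [0.4609, -0.0746, 0.0356]
tool_rot: [0.005, 1.0, 0.01, 0.006]
ft_force: [-0.2, -0.5, 0.8]
opening: 0.0855
```

>>> {"name": "step_arm", "arguments": {
  "steps": [-0.035,-0.012,0.03,0.01,-0.015,0,0,0,0.03,0,0,0,0,0,0.01,0,0,0,0,0,0,0,0,0]
}}

```text
clock: 22.95
eef_pos: [0.4563, -0.0733, 0.0251]
tool_rot: [0.002, 1.0, 0.01, 0.002]
ft_force: [-0.1, 0.1, 0.2]
opening: 0.0853
```

>>> {"name": "step_arm", "arguments": {
  "steps": [-0.012,-0.005,0.025,0,0,0,0,0,0,0,0,0,0,0,0,0,0,0]
}}

```text
clock: 23.2
eef_pos: [0.4544, -0.0727, 0.0205]
tool_rot: [0.002, 1.0, 0.01, 0.003]
ft_force: [0.1, -0.8, 0.0]
opening: 0.0858
```

>>> {"name": "step_arm", "arguments": {
  "steps": [0,0,0,0,0,0,0,0,0,0,0,0,0,0,0,0,0,0,0,0,0,0,0,0,0,0,0,0,0,0],
  "grip": 0
}}

```text
clock: 23.62
eef_pos: [0.4545, -0.0726, 0.021]
tool_rot: [0.002, 1.0, 0.01, 0.003]
ft_force: [0.6, -0.4, -0.9]
opening: 0.0533
```

>>> {"name": "step_arm", "arguments": {
  "steps": [0,0,0,0,0,0,0,0,0,0,0,0,0,0,0,0,0,0]
}}

```text
clock: 23.87
eef_pos: [0.4545, -0.0727, 0.021]
tool_rot: [0.002, 1.0, 0.01, 0.003]
ft_force: [-0.2, 0.6, 0.7]
opening: 0.0533
```

>>> {"name": "step_arm", "arguments": {
  "steps": [0,0,-0.08,0,0,0,0,0,-0.16,0,0,0,0,0,-0.17,0,0,0,0,0,-0.17,0,0,0,0,0,-0.12,0,0,0]
}}

```text
clock: 24.28
eef_pos: [0.4473, -0.0695, 0.1581]
tool_rot: [-0.002, 1.0, 0.01, -0.006]
ft_force: [1.5, 0.2, -1.9]
opening: 0.0536
```

>>> {"name": "step_arm", "arguments": {
  "steps": [0.12,-0.08,0,0,0,0,0.13,-0.083,0,0,0,0,0.13,-0.083,0,0,0,0,0.13,-0.083,0,0,0,0,0.13,-0.083,0,0,0,0]
}}

```text
clock: 24.7
eef_pos: [0.5787, 0.0142, 0.1655]
tool_rot: [0.002, 1.0, 0.006, -0.0]
ft_force: [0.3, -0.4, -1.1]
opening: 0.0534
```

>>> {"name": "step_arm", "arguments": {
  "steps": [0.13,-0.08,0,0,0,0,0.13,-0.08,0,0,0,0,0.06,-0.04,0,0,0,0,0,0,0,0,0,0,0,0,0,0,0,0]
}}

```text
clock: 25.12
eef_pos: [0.6474, 0.0616, 0.1616]
tool_rot: [0.001, 1.0, 0.009, -0.001]
ft_force: [-1.3, 0.4, -2.6]
opening: 0.0532
```

>>> {"name": "step_arm", "arguments": {
  "steps": [0.045,0,0.08,0,0,0,0,0,0.12,0,0,0,0,0,0.12,0,0,0,0,0,0.06,0,0,0,0,0,0,0,0,0]
}}

```text
clock: 25.53
eef_pos: [0.6533, 0.059, 0.0832]
tool_rot: [0.002, 1.0, 0.008, -0.002]
ft_force: [-1.2, 0.5, -1.7]
opening: 0.053
```

>>> {"name": "step_arm", "arguments": {
  "steps": [0.015,-0.015,0.06,0,0,0,0,0,0.08,0,0,0,0,0,0.03,0,0,0,0,0,0,0,0,0]
}}

```text
clock: 25.87
eef_pos: [0.6565, 0.0607, 0.0496]
tool_rot: [0.002, 1.0, 0.007, -0.001]
ft_force: [0.2, -0.1, -1.6]
opening: 0.0532
```

>>> {"name": "step_arm", "arguments": {
  "steps": [0,-0.006,0.025,0,0,0,0,0,0.01,0,0,0,0,0,0,0,0,0,0,0,0,0,0,0]
}}

```text
clock: 26.2
eef_pos: [0.6582, 0.0619, 0.0448]
tool_rot: [0.002, 1.0, 0.007, 0.001]
ft_force: [-0.0, -0.5, -2.2]
opening: 0.0532
```

>>> {"name": "step_arm", "arguments": {
  "steps": [-0.01,0,0.008,0,0,0,0,0,0.004,0,0,0,0,0,0,0,0,0]
}}

```text
clock: 26.45
eef_pos: [0.6572, 0.062, 0.0439]
tool_rot: [0.002, 1.0, 0.007, 0.002]
ft_force: [-0.8, -0.4, -1.3]
opening: 0.0532
```

>>> {"name": "step_arm", "arguments": {
  "steps": [0,0,0.012,0,0,0,0,0,0.004,0,0,0,0,0,0,0,0,0]
}}

```text
clock: 26.7
eef_pos: [0.6575, 0.0619, 0.0411]
tool_rot: [0.002, 1.0, 0.007, 0.003]
ft_force: [0.8, 0.3, -0.7]
opening: 0.0532
```

>>> {"name": "step_arm", "arguments": {
  "steps": [0,0,0.004,0,0,0,0,0,0,0,0,0]
}}

```text
clock: 26.87
eef_pos: [0.6577, 0.0619, 0.0412]
tool_rot: [0.002, 1.0, 0.007, 0.003]
ft_force: [0.4, 0.8, -2.4]
opening: 0.0534
```

Height matches 0.021 + 0.020. Release, rise, and withdraw.

>>> {"name": "step_arm", "arguments": {
  "steps": [0,0,0,0,0,0,0,0,0,0,0,0,0,0,0,0,0,0,0,0,0,0,0,0,0,0,0,0,0,0],
  "grip": 1
}}

```text
clock: 27.28
eef_pos: [0.659, 0.0618, 0.0422]
tool_rot: [0.002, 1.0, 0.007, 0.004]
ft_force: [0.2, -0.4, 0.2]
opening: 0.0853
```

>>> {"name": "step_arm", "arguments": {
  "steps": [0,0,-0.08,0,0,0,0,0,-0.12,0,0,0,0,0,-0.15,0,0,0,0,0,-0.15,0,0,0,0,0,-0.1,0,0,0]
}}

```text
clock: 27.7
eef_pos: [0.653, 0.0625, 0.1582]
tool_rot: [0.001, 1.0, 0.007, -0.003]
ft_force: [0.8, 0.0, 0.7]
opening: 0.0854
```

>>> {"name": "step_arm", "arguments": {
  "steps": [-0.1,0,-0.1,0,0,0,-0.16,0,-0.05,0,0,0,-0.16,0,0,0,0,0,-0.16,0,0,0,0,0,-0.1,0,0,0,0,0]
}}

```text
clock: 28.12
eef_pos: [0.5203, 0.0597, 0.1973]
tool_rot: [0.002, 1.0, 0.007, 0.005]
ft_force: [0.2, 0.3, 0.2]
opening: 0.0854
```

>>> {"name": "step_arm", "arguments": {
  "steps": [0,0,0,0,0,0,0,0,0,0,0,0,0,0,0,0,0,0]
}}

```text
clock: 28.37
eef_pos: [0.5172, 0.0601, 0.1983]
tool_rot: [0.002, 1.0, 0.007, 0.006]
ft_force: [-0.5, 0.3, -0.2]
opening: 0.0852
```

Run:
```python
from h import *
s=snap('top');W=world(s);save(s,'t3.png')
for n,uv,a,b,r in [('mill',(145,249),.02,.12,24),('tin',(245,251),.058,.08,24),('glass',(254,164),.08,.105,22),('knob',(298,172),.095,.115,16),('disc',(298,172),.07,.084,24),('jar',(343,177),.085,.11,30)]: print(n,circ(s,W,uv,a,b,r))
print(manip.read_state()['eef_pos'])
s=snap('side');W=world(s)
hsv=cv2.cvtColor(s['frame'],cv2.COLOR_RGB2HSV);m=(hsv[...,0]>40)&(hsv[...,0]<85)&(hsv[...,1]>100)&(np.indices(hsv.shape[:2])[0]>170)
p=W[m&(s['range_z']>0)];print('glass px',len(p),p.min(0),p.max(0))
cv2.imwrite('pics/s3c.png',cv2.resize(cv2.cvtColor(s['frame'],4)[140:320,160:400],None,fx=3,fy=3,interpolation=2))
```

```text
mill [4.437e-01 3.209e-01 2.220e-02 8.180e-02 3.740e+02 4.440e-01 3.160e-01]
tin [4.455e-01 8.540e-02 2.600e-02 6.890e-02 2.480e+02 4.455e-01 8.590e-02]
glass [6.576e-01 6.200e-02 2.590e-02 9.230e-02 8.500e+01 6.646e-01 5.980e-02]
knob [ 6.484e-01 -5.320e-02  1.050e-02  1.066e-01  6.900e+01  6.479e-01
 -5.310e-02]
disc [ 6.493e-01 -5.290e-02  3.210e-02  7.730e-02  4.510e+02  6.480e-01
 -5.260e-02]
jar [ 6.413e-01 -1.685e-01  2.840e-02  9.530e-02  4.320e+02  6.410e-01
 -1.676e-01]
[0.51768637 0.06007077 0.19839196]
glass px 460 [0.62886738 0.00726845 0.01204599] [0.68243809 0.08918443 0.09378229]
```

View pics/t3.png

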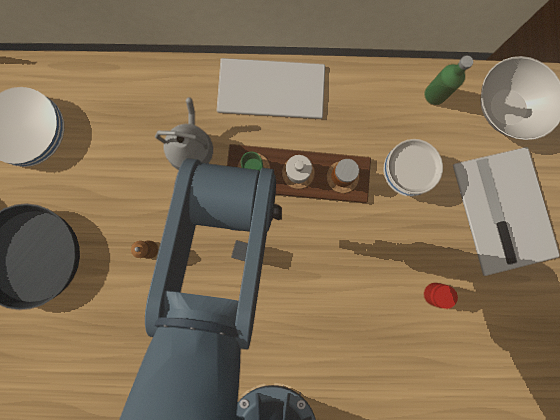

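View pics/s3c.png

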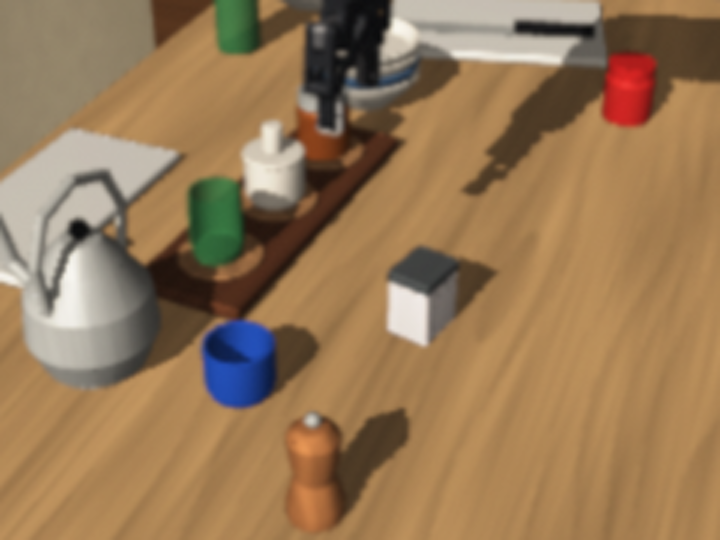

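The top view shows the glass (254,162), lidded pot (298,170) and jar (346,173) in order on the coasters. The side crop shows all of them upright, the tin and mill standing, and the gripper clear. The arm partly hides the tin in the top view, which explains the shift in its measured centre.

```bash
python3 -c "
from plant import manip
print(manip.sign_off())"
```

```text
the job is handed in; nothing more can be done
None
```

The tea things are laid out on the three coasters and the job is handed in, at about 28.5 s of the 102 s allowed. No verdict is reported back.

| Item | Coaster | Offset from centre (last check) |
|---|---|---|
| Green glass | nearest the teapot | about 1.5 mm |
| Sugar pot | middle | about 1 mm (measured before the lid went on) |
| Honey jar | farthest from the teapot | about 2 mm |

- **Lid:** it sits centred on the pot to within about 1 mm. The knob top measured 0.1066 m against 0.106 m expected.
- **Upright and clear:** in the last side picture everything stood upright, and the open gripper was well clear of everything.
- **Mill:** it measured within about 1 mm of where it started.
- **Tin:** its last reading was about 10 mm off in y, but the arm hid part of it in that view. The side picture showed it standing upright, and nothing touched it as far as I could tell. I did not re-measure it with a clear view.
- **Nearest coaster:** the teapot shadow spoiled its own measurement, so I took its centre from the other two coasters and the 115 mm spacing.

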